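Draw the trapped parallel out from under the clamped block

TASK

The brass block in the clamping jaws is to be drilled through, so the steel parallel trapped under it must come out first. Take the hooked pick from the tool block, feel its hook into the parallel's hole nearest the open end of the slot, and draw the parallel gently out along the slot until it is wholly clear of the jaws, left at rest on the plate. Then stand the pick back in its hole, without prising up the block, leaning hard on the ground faces, touching the parallel or the fixture with the gripper, or disturbing the other things on the bench.

Things in the scene. Friction and masses are not known exactly. Their poses are not given: they have to be found in the camera images.
- fixture: Aluminium tooling plate, bolted down, 240 x 270 x 16 mm (y -115 to 155 mm), with two steel jaws 35 mm high above it and 90 mm long (y), 20 mm apart: the slot. Origin: on the bench under the slot's middle; x from the sliding jaw with the screw (x -50 to -10 mm) to the fixed jaw (x 10 to 50 mm); y along the slot to its open end at 45 mm. Pressing the pick on it with over 25 N marks it.
- slot (a point): Middle of the slot on the plate's upper face (the slot's floor), axes as the fixture's. The slot's other end, at y = -45 mm, is closed by a dark work stop, 46 mm high above the plate, whose 8 mm rod touches the block's end.
- block (a joint): Brass block 20 x 28 x 24 mm nipped in mid-slot (y -14 to 14 mm), underside 16 mm and top 40 mm above the plate. It bears on the parallel with about 6 N, which holds that by friction. Value: how far it is prised up (m); 0 at first, -0.0005 once the parallel is gone. It gives 1 mm for each further 1.1 N; it must not be prised up by over 1.5 mm.
- parallel: Trapped ground steel bar, 6 (x) x 70 (y) x 16 mm (z), 48 g, loose, on edge on the slot's floor against the fixed jaw (14 mm of slot free beside it). Origin: centre; axes as the fixture's at first. 5.8 mm holes, slightly chamfered, go through along x at y = -24, 0, 24 mm, z = 0; only that at 24 mm can be reached. Drawing it takes 3 to 9 N, pressing over 20 N marks it.
- pick: Hooked pick, 60 g, upright in the tool block at first: square wooden handle 14 x 14 x 66 mm (origin at its centre, z up, flats facing x and y), brass collar of 27 mm diameter 33 to 37 mm below the origin with a small tab at +x, collet nose of 14 mm to 51 mm below, then a 3.2 mm steel wire on the axis, bent square at its foot towards +x (within 0.2 rad); the foot ends 7.6 mm off the axis.
- holder_hole (a point): Centre of the mouth of the pick's hole in the tool block's top, 80 mm above the bench: 20 x 20 mm, 72 mm deep. Home: the collar rests on this face, the handle's centre 37 mm above this point. The pick's wire is clamped in its collet as somebody left it: the foot's centre line lies 86 to 106 mm below the handle's centre (underside 1.6 mm lower), not measured, so feel for it.
- holder: Black tool block 60 x 90 x 80 mm, fixed to the bench. Origin: centre of its underside; the pick's hole is at y = -20 mm, six short burs (up to 12 mm above the top) stand at y = 14 and 32 mm.
- mate: A second parallel like the trapped one, already out, lying flat on the plate in the corner of the fixed jaw's side near the open end (origin at its centre, 3 mm above the plate). Leave it there.
- ring_tray: Black tray 90 x 120 x 22 mm with a white inlay and rings; origin at the centre of its underside. Leave it.
- caliper: Digital caliper about 165 mm long lying flat; origin under its middle. Leave it.
- solder_board: White soldering board 150 x 200 x 14 mm with a brick on it; origin at the centre of its underside. Leave it.
Mind the look-alikes: they are no part of the job. Of the things shaped like the pick, the wooden one is meant. What is shaped like the holder but orange is not meant.

How it is judged:
By the outcome, as a careful person would: the job done as asked, in the order asked, and still so for the second after the job is handed in, with the robot touching nothing.
It also fails if it takes over 64 s, if anything falls off the work surface, if the arm or the gripper's body presses on something with over 40 N, if the wrist force passes 120 N, or if a joint passes its speed limit or range.

ROBOT

A 7-joint arm with a two-finger parallel gripper is mounted at the origin on the work surface. World frame = base frame: x ahead of the robot, y to its left, z up, the work surface at z = 0. Lengths are in m, angles in rad, forces in N, time in s.
With the tool pointing down it reaches from about 0.35 to 0.9 m from the base axis. Payload 8.1 kg.
Tool frame: the origin (TCP) lies between the finger pads; the fingertips stand 25 mm ahead of it and the grasp point (between the pads) lies 6 mm ahead of it; z points along the fingers, y is the direction in which the jaws open and shut (so a half turn about z gives the same grasp; the last joint's range is limited). The gripper opens to 92 mm and grips with 3 to 60 N. Pads are 19 mm wide; open, the fingers measure 130 mm over their backs; the gripper's body (75 mm by 190 mm) begins 47 mm behind the grasp point.
Start: joints at [-1.363, 0.434, 0.025, 1.573, -0.012, 1.134, -0.075], TCP at [0.191, 0.595, 0.252] pointing down, gripper open.
Joint ranges: [-2.62, 2.62], [-0.44, 2.09], [-1.27, 1.32], [0.08, 2.57], [-1.32, 4.46], [0.12, 2], [-2.74, 2.74]. Speed limits (rad/s): [2.22, 2.22, 3.01, 3.01, 3.14, 3.14, 3.14].

INTERFACE

Orientations are given as a rotation vector (axis times angle).
In Python, from cell import * gives the robot as it stands.
- The arm moves only by the shell command python3 -m jog 'ROWS' [FORCE]. ROWS is JSON, one flat list of numbers, 5 for each row, row after row: the finger opening in mm, from 0 to 91.8, then the shift along the tool's x, y, z in units of 40 mm (1.0 is 40 mm), then the turn about the tool's z in units of 6 degrees (1.0 is 6 degrees). A call has 1 to 20 rows; each row shifts and turns the pose as measured when the row begins, along the tool's axes as they then stand; what a row does not reach is not made up. A row lasts 1/12 s, in which the tool goes at most 41.7 mm and 7.16 degrees, less where a joint would pass 70% of its speed; a pose out of reach is approached as far as the arm can. A call is refused whole if a number of a shift passes 1 or a number of a turn 1, either way. A call with a gripper value outside its range is refused whole. The fingers move at their own pace and stop on an object; FORCE is the grip in N (left out, the last holds). Time passes only in rows, so rows that do not move let the fingers close. It gives the time, the measured TCP pose, the force and the opening at its end, in the units of the state.
- observe(): the state, without advancing time (a new reading comes with each control period).
- get_image(name): name is "side" or "top"; returns the picture (420x560x3 uint8, red, green, blue); there is no depth.
- camera_params(name): a dict with "intrinsics" (3x3 intrinsics, pixels), "xyz" and "orientation" of the camera in the world. Camera axes: x right, y down, z forward; pixel columns grow to the right and rows downward; lengths in m; the calibration is good to about 2 mm. A picture is of the moment at which its call begins. camera_params takes no time and is no camera call.
- sign_off(): hands the job in, once; it reports no verdict.
The state is a dict: "clock": time; "joints": joint angles; "dq": joint speeds; "joint_efforts": joint torques, N m; "position": TCP position; "ee_rot": TCP orientation; "force": force on the tool from outside, world axes, zero at the start; "ft_torque": the same for the moment, N m; "width": opening from 0.0 (shut) to 1.0 (fully open).
Only numpy, scipy, OpenCV 4.12 (cv2) and the standard library are available. Lean on these libraries where they do the work, as an engineer would, in place of code of your own. Each camera call takes 0.05 s, during which the arm holds its last target. There are 200 camera calls.

## Working session

There is one attempt and no reset: what is moved stays moved. The work goes in short steps, Python scripts to look and compute and a shell command to move; the robot and the scene stay as the last step left them, time stands still between calls to the robot, and variables do not carry over. Pictures are saved under pics/ and viewed, about 8 in all and at most 12, crops included, and the job is handed in when it is done.

```bash
mkdir -p pics; ls; python3 - <<'E'
from cell import *
import cv2
for n in("top","side"):
    cv2.imwrite(f"pics/{n}0.png",get_image(n)[:,:,::-1]); print(n,camera_params(n))
print(observe())
E
```

```text
pics
top {'intrinsics': array([[434.00701406,   0.        , 287.67699261],
       [  0.        , 434.00701406, 208.291158  ],
       [  0.        ,   0.        ,   1.        ]]), 'xyz': array([0.40306741, 0.14097113, 1.23818533]), 'orientation': array([-2.14724613,  2.11693714, -0.23740728])}
side {'intrinsics': array([[389.2740518 ,   0.        , 282.95115358],
       [  0.        , 389.2740518 , 212.07525718],
       [  0.        ,   0.        ,   1.        ]]), 'xyz': array([ 0.069395  , -0.70654449,  0.68014392]), 'orientation': array([-2.03677872,  0.59440043, -0.3660021 ])}
{'clock': 0.1, 'joints': array([-1.36262183,  0.43512057,  0.0249581 ,  1.57398265, -0.0115838 ,
        1.13398749, -0.07509652]), 'dq': array([ 0.00097788, -0.0007264 ,  0.00121733, -0.00273368, -0.00054161,
       -0.00061308,  0.00135405]), 'joint_efforts': array([ 2.22377064e-03, -6.69124818e+01,  9.87387411e-01, -3.15144682e+01,
       -6.05849619e-02,  3.74832284e-02,  1.10630965e-04]), 'position': array([0.19104044, 0.59465872, 0.25105266]), 'ee_rot': array([-4.86258516e-01, -3.10365239e+00,  2.12228003e-03]), 'force': array([-0.64548637,  0.14020657,  0.93678622]), 'ft_torque': array([ 0.02516186,  0.02003151, -0.00840231]), 'width': 0.9978942981156248}
```

View pics/top0.png

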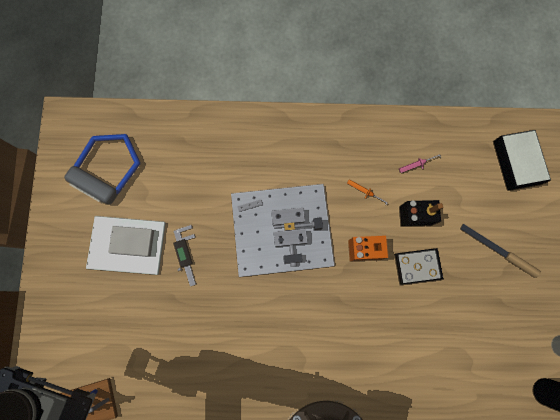

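View pics/side0.png

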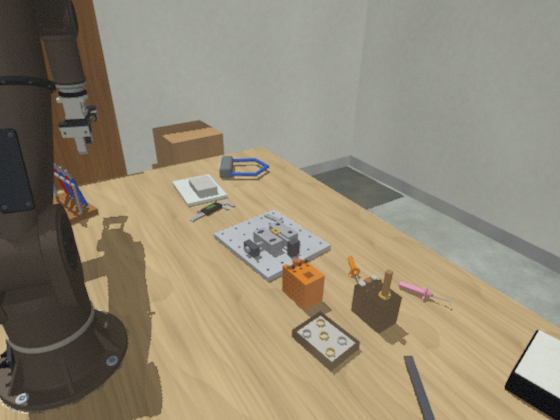

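The top view shows the fixture at about (285,230), with its open end to the left (the dark stop is at (320,224)) and the mate at (250,205). There are three pick-shaped things: orange (362,188), pink (413,165), and a wooden one upright in the black block (435,210). The wooden one is the pick meant. The orange holder at (370,248) is not meant. I'll confirm this with enlarged crops.

```bash
cat > h.py <<'E'
from cell import *
import cv2, numpy as np
from scipy.spatial.transform import Rotation as R
def ray(n,px,z):
    "pixel -> world point on plane z"
    c=camera_params(n); K=c["intrinsics"]
    d=R.from_rotvec(c["orientation"]).apply(np.linalg.inv(K)@[px[0],px[1],1]); p=c["xyz"]
    return p+d*(z-p[2])/d[2]
def proj(n,P):
    c=camera_params(n); q=R.from_rotvec(c["orientation"]).inv().apply(np.atleast_2d(P)-c["xyz"])@c["intrinsics"].T
    return q[:,:2]/q[:,2:]
def crop(n,u,v,w,h,s):
    im=get_image(n)[v:v+h,u:u+w,::-1]
    return cv2.resize(im,None,fx=s,fy=s,interpolation=cv2.INTER_CUBIC)
E
python3 - <<'E'
from h import *
a=crop("top",225,175,115,110,5)[:, :575]; b=crop("top",395,190,65,50,3.4)
c=crop("side",340,255,65,80,3.4)
o=np.zeros((600,800,3),np.uint8); o[:550,:575]=a
o[:b.shape[0],577:577+b.shape[1]]=b[:,:223]; o[180:180+c.shape[0],577:577+c.shape[1]]=c[:,:223]
cv2.imwrite("pics/crops1.png",o)
E
```

```text
(no output)
```

View pics/crops1.png

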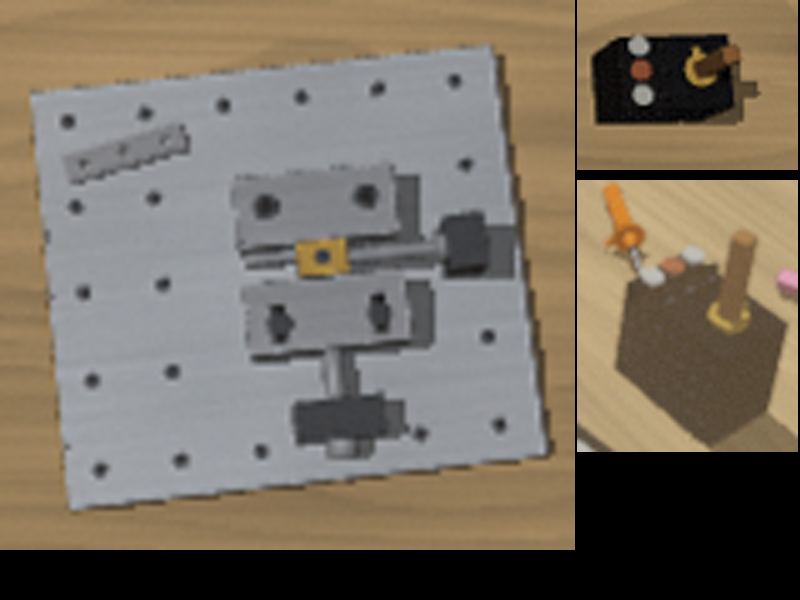

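The crop confirms the wooden handle with its brass collar, upright in the black block: handle top about (440,205), collar about (431,210). The fixture is as described. Next I'll measure the poses.

```bash
python3 - <<'E'
from h import *
from scipy.optimize import least_squares
im=get_image("top"); hsv=cv2.cvtColor(im,cv2.COLOR_RGB2HSV)
# plate
roi=np.zeros(im.shape[:2],np.uint8); roi[170:290,222:345]=1
m=((hsv[...,1]<60)&(hsv[...,2]>90)).astype(np.uint8)*roi
m=cv2.morphologyEx(m,cv2.MORPH_CLOSE,np.ones((9,9)))
c=max(cv2.findContours(m,0,2)[0],key=cv2.contourArea)
q=cv2.approxPolyDP(c,8,True)[:,0]; print("plate px",q.tolist())
pts=np.array([ray("top",p,.016)[:2] for p in c[:,0]])
r=cv2.minAreaRect((pts*1000).astype(np.float32)); print("plate rect mm",r)
pc=np.array([ray("top",p,.016)[:2] for p in [(231.4,193.4),(323.6,184),(334.6,266.4),(239,277)]])
mod=np.array([[.12,.155],[.12,-.115],[-.12,-.115],[-.12,.155]])
a=pc-pc.mean(0);b=mod-mod.mean(0)
th=np.arctan2((b[:,0]*a[:,1]-b[:,1]*a[:,0]).sum(),(a*b).sum()); Rm=np.array([[np.cos(th),-np.sin(th)],[np.sin(th),np.cos(th)]])
o=pc.mean(0)-Rm@mod.mean(0); print("fixture",o,np.degrees(th)," resid mm",((mod@Rm.T+o-pc)*1e3).round(1).tolist())
# brass block top
m=((hsv[...,0]>14)&(hsv[...,0]<30)&(hsv[...,1]>150)&(hsv[...,2]>100)).astype(np.uint8)
n,l,st,ce=cv2.connectedComponentsWithStats(m)
for s,k in zip(st[1:],ce[1:]):
    if s[4]>8: print("brass",k.round(1),s, ray("top",k,.056)[:2].round(4), ray("top",k,.082)[:2].round(4))
# holder
roi[:]=0; roi[190:235,392:455]=1
m=(im.max(2)<45).astype(np.uint8)*roi
c=max(cv2.findContours(m,0,2)[0],key=cv2.contourArea)
print("holder px",cv2.boundingRect(c),cv2.minAreaRect(c), cv2.approxPolyDP(c,2,True)[:,0].tolist())
print("handle top top-cam",ray("top",(440.3,205.3),.150)," collar",ray("top",(431.2,209.7),.083))
im=get_image("side"); 
u,v=577,180
for p,z,s in [((743,236),.150,"handletop"),((728,318),.083,"collar")]:
    px=((p[0]-577)/3.4+340,(p[1]-180)/3.4+255); print(s,px,ray("side",px,z))
E
```

```text
plate px [[323, 184], [231, 193], [239, 276], [334, 264]]
plate rect mm ((583.3776245117188, 123.5224609375), (240.01507568359375, 270.50091552734375), 7.136237621307373)
fixture [0.58422051 0.10244242] 7.07173666071484  resid mm [[0.1, 0.7], [0.4, -0.9], [-0.0, -0.6], [-0.5, 0.8]]
brass [429.5 209.8] [427 204   8  11  38] [ 0.6379 -0.2888] [ 0.6327 -0.2793]
brass [289.2 226.1] [285 223   9   7  33] [0.5855 0.104 ] [0.5815 0.1048]
holder px (400, 200, 41, 26) ((419.9616394042969, 212.96438598632812), (24.87183952331543, 40.120643615722656), 87.87889862060547) [[438, 200], [416, 201], [416, 221], [410, 218], [412, 214], [409, 201], [400, 206], [401, 225], [431, 225], [440, 221], [439, 209], [432, 216], [425, 210], [429, 202], [434, 205]]
handle top top-cam [ 0.63152958 -0.28345526  0.15      ]  collar [ 0.63284806 -0.28368815  0.083     ]
handletop (388.8235294117647, 271.47058823529414) [ 0.62947314 -0.28461132  0.15      ]
collar (384.4117647058824, 295.5882352941176) [ 0.62840576 -0.28641135  0.083     ]
```

```bash
python3 - <<'E'
from h import *
a,b=ray("top",(409,200.5),.08),ray("top",(438,199.5),.08); d=a-b; print("holder top-edge",a,b,np.degrees(np.arctan2(-d[0],d[1])))
a,b=ray("top",(401,225.5),0),ray("top",(431,225.5),0); d=a-b; print("bottom edge",a,b,np.degrees(np.arctan2(-d[0],d[1])))
s=observe(); M=R.from_rotvec(s["ee_rot"]).as_matrix(); print(M.round(3), s["position"])
# mate in fixture frame, parallel's left end
F=R.from_euler("z",7.1,degrees=True).as_matrix(); o=np.array([.5842,.1024,0])
for n,c,z in [("mate",(125,152),.019),("mateL",(65,168),.019),("mateR",(188,138),.019),("par end",(245,259),.032),("stop",(463,243),.062),("block",(321,257),.056),("blkL",(297,257),.056),("jaw fixed TL",(233,178),.051),("jaw fixed BR",(397,235),.051)]:
    print(n,(F.T@(ray("top",(c[0]/5+225,c[1]/5+175),z)-o)*1e3).round(1))
E
```

```text
holder top-edge [ 0.65821655 -0.22440209  0.08      ] [ 0.66246903 -0.30527131  0.08      ] 3.010110516158753
bottom edge [ 0.6009966  -0.22297612  0.        ] [ 6.02400360e-01 -3.11128720e-01  2.22044605e-16] 0.9123111417964362
[[-0.952  0.306 -0.   ]
 [ 0.306  0.952 -0.   ]
 [-0.    -0.    -1.   ]] [0.1911526  0.59493922 0.25153657]
mate [ 78.5 104.4  19. ]
mateL [ 72.9 139.3  19. ]
mateR [82.8 67.8 19. ]
par end [ 7.6 43.  32. ]
stop [ -1.  -76.6  62. ]
block [ 0.6  1.6 56. ]
blkL [ 2.  14.8 56. ]
jaw fixed TL [50.8 45.1 51. ]
jaw fixed BR [  9. -42.  51.]
```

```bash
python3 -m jog '[40,0,0,0,0.98,40,0,0,0,0.98,40,0,0,0,0.98,40,0,0,0,0.98,40,0,0,0,0.98,40,0,0,0,0.98,40,0,0,0,0.98,40,0,0,0,0.98,40,0,0,0,0.98,40,0,0,0,0.98,40,0,0,0,0.98,40,0,0,0,0.98]' 40; python3 -m jog '[40,-0.9,0.42,0,0,40,-0.9,0.42,0,0,40,-0.9,0.42,0,0,40,-0.9,0.42,0,0,40,-0.9,0.42,0,0,40,-0.9,0.42,0,0,40,-0.9,0.42,0,0,40,-0.9,0.42,0,0,40,-0.9,0.42,0,0,40,-0.9,0.42,0,0,40,-0.9,0.42,0,0,40,-0.9,0.42,0,0,40,-0.9,0.42,0,0,40,-0.9,0.42,0,0,40,-0.9,0.42,0,0,40,-0.9,0.42,0,0,40,-0.9,0.42,0,0,40,-0.9,0.42,0,0]'
cat > t.py <<'E'
import sys
from h import *
s=observe(); M=R.from_rotvec(s["ee_rot"]).as_matrix(); p=s["position"]
print("t",round(s["clock"],2),"pos",p.round(4),"yaw_y",np.degrees(np.arctan2(M[1,1],M[0,1])).round(2),"F",s["force"].round(1),"w",round(s["width"],4),"T",s["ft_torque"].round(2),"tilt",M[:2,2].round(4))
F=R.from_euler("z",7.1,degrees=True).as_matrix(); print("fix mm",(F.T@(p-[.5842,.1024,0])*1e3).round(1))
if len(sys.argv)>3:
    t=np.array(list(map(float,sys.argv[1:4]))); print("to go units",(M.T@(t-p)/.04).round(3))
E
python3 t.py .6305 -.284 .2
```

```text
clock: 1.35
position: [0.191, 0.5945, 0.2512]
ee_rot: [-2.251, -2.191, 0.002]
force: [-0.1, 0.1, 0.7]
width: 0.435
clock: 2.85
position: [0.4797, -0.0819, 0.2492]
ee_rot: [-2.234, -2.201, -0.021]
force: [1.8, 0.4, 1.4]
width: 0.433
t 2.85 pos [ 0.4797 -0.0819  0.2492] yaw_y -0.84 F [1.8 0.4 1.4] w 0.4326 T [-0.08 -0.04 -0.02] tilt [0.0058 0.013 ]
fix mm [-126.4 -170.   249.2]
to go units [-5.012  3.836  1.186]
```

```bash
python3 -m jog '[40,-0.8,0.6,0,-0.25,40,-0.8,0.6,0,-0.25,40,-0.8,0.6,0.1,0,40,-0.8,0.6,0.1,0,40,-0.8,0.6,0.2,0,40,-0.6,0.5,0.2,0,40,-0.3,0.3,0.2,0,40,0,0,0,0]'; python3 t.py .6305 -.284 .2
python3 - <<'E'
from h import *
o=np.zeros((600,800,3),np.uint8)
c=crop("side",320,190,100,145,4);o[:580,:400]=c; c=crop("top",385,165,80,80,4.9);o[:392,402:794]=c
cv2.imwrite("pics/above.png",o)
E
```

```text
clock: 3.52
position: [0.6423, -0.2912, 0.2126]
ee_rot: [-2.179, -2.26, -0.022]
force: [-1.3, 0.6, -0.8]
width: 0.432
t 3.52 pos [ 0.6423 -0.2912  0.2126] yaw_y 2.1 F [-1.3  0.6 -0.8] w 0.4323 T [-0.04  0.12 -0.01] tilt [0.0082 0.0117]
fix mm [   9.  -397.7  212.6]
to go units [ 0.186 -0.29   0.315]
```

View pics/above.png

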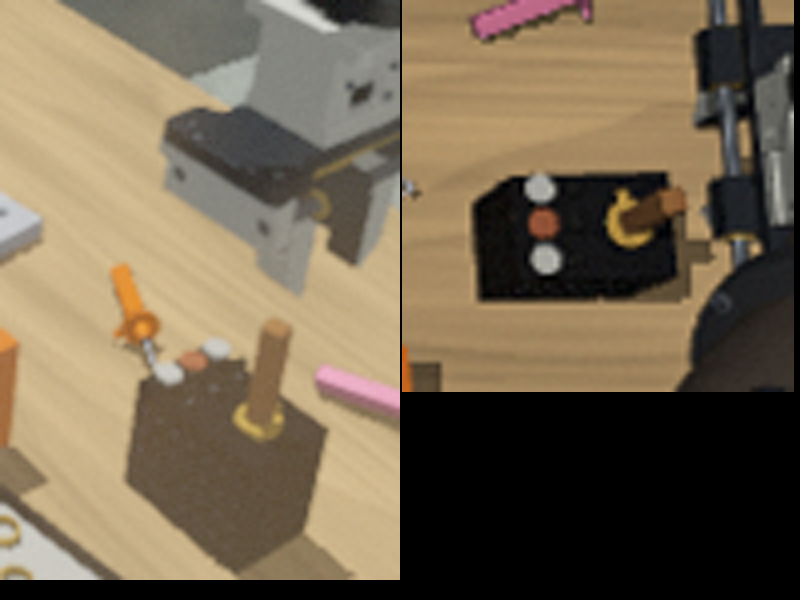

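The side crop shows the fingers (about px (392,261) and (407,255)) up and beyond the handle. The top crop shows the collar's tab at crop (624,197), pointing to world +x. I'll centre over the handle, then go down.

```bash
python3 -m jog '[40,0.1,-0.15,0,0,40,0.1,-0.14,0,0,40,0,0,0,0]'; python3 t.py .6305 -.284 .113; 
```

```text
clock: 3.87
position: [0.6273, -0.2785, 0.2153]
ee_rot: [-2.175, -2.262, -0.026]
force: [0.3, 0.1, 0.2]
width: 0.435
t 3.87 pos [ 0.6273 -0.2785  0.2153] yaw_y 2.23 F [0.3 0.1 0.2] w 0.4347 T [-0.12  0.08  0.  ] tilt [0.0091 0.0143]
fix mm [  -4.3 -383.3  215.3]
to go units [-0.176  0.05   2.557]
```

```bash
python3 -m jog '[40,-0.1,0.03,0.2,0,40,-0.05,0.02,0.4,0,40,0,0,0.4,0,40,0,0,0.4,0,40,0,0,0.2,0,40,0,0,0,0,40,0,0,0,0]'; python3 t.py .6305 -.284 .113; 
```

```text
clock: 4.45
position: [0.6311, -0.2786, 0.1523]
ee_rot: [2.17, 2.27, 0.037]
force: [0.0, -0.8, 0.6]
width: 0.437
t 4.45 pos [ 0.6311 -0.2786  0.1523] yaw_y 2.59 F [ 0.  -0.8  0.6] w 0.4372 T [-0.1   0.03 -0.03] tilt [0.0168 0.0163]
fix mm [  -0.6 -383.9  152.3]
to go units [-0.149 -0.038  0.98 ]
```

```bash
python3 -m jog '[40,-0.1,0,0.25,0,40,-0.04,-0.03,0.35,0,40,0,0,0.3,0,40,0,0,0.05,0,40,0,0,0,0]'; python3 t.py .6305 -.284 .113; 
```

```text
clock: 4.87
position: [0.6317, -0.2848, 0.1125]
ee_rot: [2.167, 2.269, 0.039]
force: [-0.3, -0.3, -0.1]
width: 0.435
t 4.87 pos [ 0.6317 -0.2848  0.1125] yaw_y 2.61 F [-0.3 -0.3 -0.1] w 0.4352 T [-0.18  0.12  0.03] tilt [0.0199 0.015 ]
fix mm [  -0.7 -390.1  112.5]
to go units [ 0.021 -0.03  -0.012]
```

Close with 45 N, then look before lifting.

```bash
python3 -m jog '[0,0,0,0,0,0,0,0,0,0,0,0,0,0,0,0,0,0,0,0,0,0,0,0,0]' 45; python3 t.py .6305 -.284 .113; python3 -m jog '[0,0,0,-0.3,0,0,0,0,-0.6,0,0,0,0,-0.6,0,0,0,0,-0.6,0,0,0,0,-0.6,0,0,0,0,-0.3,0,0,0,0,0,0]' 45; python3 t.py;python3 - <<'E'
from h import *
o=np.zeros((600,800,3),np.uint8)
c=crop("side",330,170,100,145,4);o[:580,:400]=c; c=crop("top",385,165,80,80,4.9);o[:392,402:794]=c
cv2.imwrite("pics/lift.png",o)
E
```

```text
clock: 5.28
position: [0.6319, -0.2851, 0.113]
ee_rot: [2.167, 2.268, 0.038]
force: [0.1, -0.4, -0.2]
width: 0.159
t 5.28 pos [ 0.6319 -0.2851  0.113 ] yaw_y 2.6 F [ 0.1 -0.4 -0.2] w 0.1592 T [-0.07  0.1   0.03] tilt [0.0202 0.0146]
fix mm [  -0.5 -390.5  113. ]
to go units [ 0.03  -0.034 -0.001]
clock: 5.87
position: [0.6285, -0.2871, 0.2433]
ee_rot: [2.168, 2.267, 0.037]
force: [0.2, -0.2, -1.6]
width: 0.165
t 5.87 pos [ 0.6285 -0.2871  0.2433] yaw_y 2.55 F [ 0.2 -0.2 -1.6] w 0.1653 T [-0.11  0.    0.  ] tilt [0.0198 0.0141]
fix mm [  -4.2 -392.   243.3]
```

View pics/lift.png

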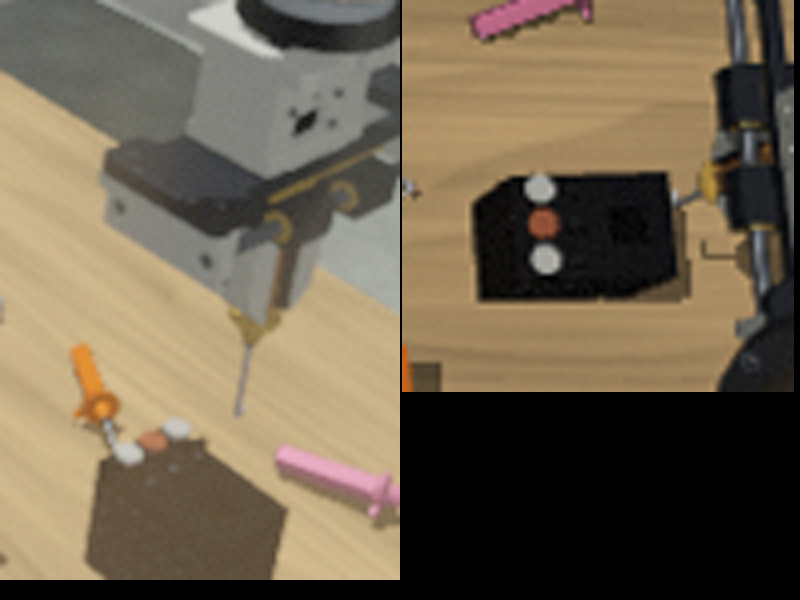

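The pick is held straight, with its foot at about px (389,273) side and pointing to world +x (its shadow hook agrees). The hole mouth is at top px (431,211). Now I'll measure the wire length roughly, and the bar's end from a brightness profile.

```bash
python3 - <<'E'
from h import *
s=observe();p=s["position"];z=R.from_rotvec(s["ee_rot"]).as_matrix()[:,2]
L=np.linspace(.07,.12,51); q=proj("side",p+np.outer(L,z)+[.004,0,0]); d=np.hypot(*(q-[389.5,273]).T); i=d.argmin(); print("foot below TCP",L[i],d[i],"(expect .082-.102)")
print("hole",ray("top",(431.1,210.9),.08))
im=cv2.cvtColor(get_image("top"),cv2.COLOR_RGB2GRAY).astype(np.float32)
F=R.from_euler("z",7.1,degrees=True).as_matrix(); o=np.array([.5842,.1024,0])
ys=np.arange(10,62,2.)
for x in (-6,-3,0,3,5,7,9,11):
    P=np.c_[np.full(len(ys),x),ys,np.full(len(ys),32)]/1e3@F.T+o
    q=proj("top",P).astype(np.float32); print(x,cv2.remap(im,q[:,:1],q[:,1:],1).ravel().astype(int).tolist())
print(ys.astype(int).tolist())
E
```

```text
foot below TCP 0.096 0.3977377314492861 (expect .082-.102)
hole [ 0.63008261 -0.28433618  0.08      ]
-6 [99, 112, 126, 142, 153, 153, 142, 141, 138, 133, 125, 121, 128, 146, 154, 155, 154, 155, 156, 160, 170, 170, 170, 170, 170, 170]
-3 [117, 118, 122, 133, 161, 169, 168, 167, 166, 165, 163, 157, 157, 162, 169, 170, 169, 170, 169, 169, 169, 170, 170, 170, 170, 170]
0 [141, 139, 134, 136, 167, 172, 165, 158, 163, 167, 172, 174, 172, 172, 173, 172, 172, 172, 171, 170, 168, 168, 169, 169, 168, 168]
3 [141, 140, 125, 118, 130, 136, 121, 96, 103, 102, 101, 104, 109, 110, 113, 118, 127, 144, 169, 171, 171, 170, 170, 170, 171, 170]
5 [143, 141, 123, 108, 100, 100, 89, 78, 91, 93, 94, 98, 105, 105, 103, 105, 111, 129, 170, 171, 171, 171, 171, 171, 170, 170]
7 [143, 141, 130, 126, 127, 125, 121, 117, 120, 116, 114, 113, 117, 119, 120, 129, 134, 148, 174, 173, 172, 171, 171, 170, 170, 170]
9 [142, 140, 132, 133, 137, 137, 130, 124, 123, 126, 131, 134, 138, 138, 139, 142, 138, 138, 147, 168, 171, 170, 169, 169, 169, 169]
11 [144, 144, 140, 124, 121, 125, 116, 104, 91, 93, 96, 100, 102, 105, 110, 114, 113, 110, 120, 163, 168, 167, 166, 168, 168, 167]
[10, 12, 14, 16, 18, 20, 22, 24, 26, 28, 30, 32, 34, 36, 38, 40, 42, 44, 46, 48, 50, 52, 54, 56, 58, 60]
```

```bash
python3 -m jog '[0,0.5,0,0,-0.25,0,0.9,-0.1,0,-0.25,0,0.9,-0.1,0,-0.25,0,0.9,-0.1,0,0,0,0.9,-0.1,0,0,0,0.9,-0.1,0,0,0,0.8,-0.1,0,0,0,0.5,0,0,0,0,0.3,0,0,0,0,0,0,0,0]'; python3 t.py
```

```text
clock: 6.85
position: [0.5632, -0.013, 0.2261]
ee_rot: [-2.065, -2.343, -0.006]
force: [0.9, 0.4, -1.6]
width: 0.16
t 6.85 pos [ 0.5632 -0.013   0.2261] yaw_y 7.22 F [ 0.9  0.4 -1.6] w 0.1601 T [-0.07  0.06 -0.01] tilt [-0.0114  0.0155]
fix mm [ -35.1 -112.   226.1]
```

```bash
python3 - <<'E'
from h import *
im=cv2.imread("pics/top0.png")[212:240,258:308]
im=cv2.convertScaleAbs(cv2.resize(im,None,fx=16,fy=16,interpolation=cv2.INTER_CUBIC),alpha=1.3)
F=R.from_euler("z",7.1,degrees=True).as_matrix(); o=np.array([.5842,.1024,0])
for y in (24,35,45):
  for x,z,c in ((4,24,(0,0,255)),(4,16,(255,0,0)),(4,32,(0,255,0))):
    q=(proj("top",F@np.array([x,y,z])/1e3+o)[0]-[258,212]+.5)*16; cv2.circle(im,tuple(q.astype(int).tolist()),3,c,-1)
cv2.imwrite("pics/slot.png",im)
E
```

```text
(no output)
```

View pics/slot.png

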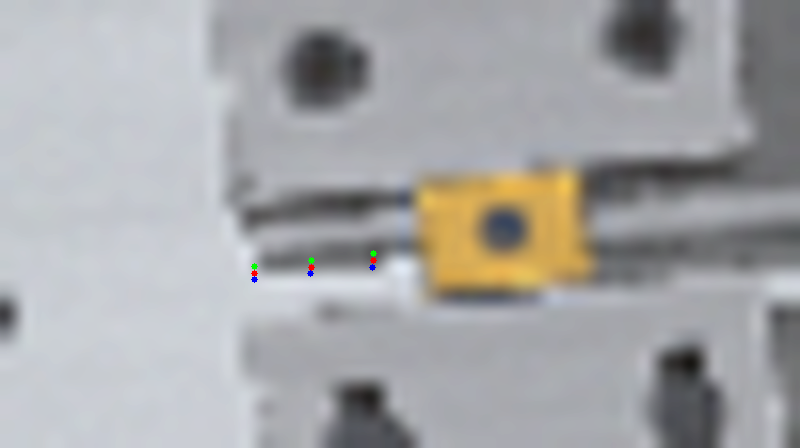

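The bar's end looks to be near y≈43 to 45 mm (crop (255,262)), so its centre may sit at about +8 and the hole at about 32. I'll feel for it. I'll go over the open part of the slot first.

```bash
python3 -m jog '[0,0.4,0.1,0,0,0,0.7,0.2,0,0,0,0.7,0.2,0,0,0,0.7,0.2,0,0,0,0.6,0.1,0,0,0,0.3,0,0.1,0,0,0.1,0,0.2,0,0,0,0,0.4,0,0,0,0,0.4,0,0,0,0,0.2,0,0,0,0,0,0]'; python3 t.py;
```

```text
clock: 7.77
position: [0.5727, 0.1241, 0.1634]
ee_rot: [-2.075, -2.331, 0.019]
force: [-0.8, 0.9, -1.0]
width: 0.164
t 7.77 pos [0.5727 0.1241 0.1634] yaw_y 6.66 F [-0.8  0.9 -1. ] w 0.1641 T [-0.11  0.05 -0.05] tilt [-0.0238  0.0048]
fix mm [ -8.8  23.  163.4]
```

```bash
python3 -m jog '[0,0.15,0.05,0.04,-0.1,0,0.1,0.05,0.04,0,0,0,0,0,0,0,0,0,0,0]'; python3 t.py;python3 - <<'E'
from h import *
o=np.zeros((600,800,3),np.uint8)
c=crop("side",225,190,98,100,6)[:600,:588];o[:c.shape[0],:c.shape[1]]=c; c=crop("top",265,200,40,45,5);o[:225,592:792]=c
cv2.imwrite("pics/hover.png",o)
s=observe();p=s["position"];z=R.from_rotvec(s["ee_rot"]).as_matrix()[:,2]
f=p+.096*z; print("pred foot/wire px", ((proj("side",[f,p+.06*z])-[225,190]+.5)*6).round())
E
```

```text
clock: 8.1
position: [0.576, 0.1316, 0.1604]
ee_rot: [-2.068, -2.338, 0.021]
force: [-1.2, 0.7, -0.3]
width: 0.164
t 8.1 pos [0.576  0.1316 0.1604] yaw_y 7.04 F [-1.2  0.7 -0.3] w 0.1645 T [-0.1  -0.01  0.01] tilt [-0.024   0.0034]
fix mm [ -4.5  30.  160.4]
pred foot/wire px [[254. 209.]
 [255. 146.]]
```

View pics/hover.png

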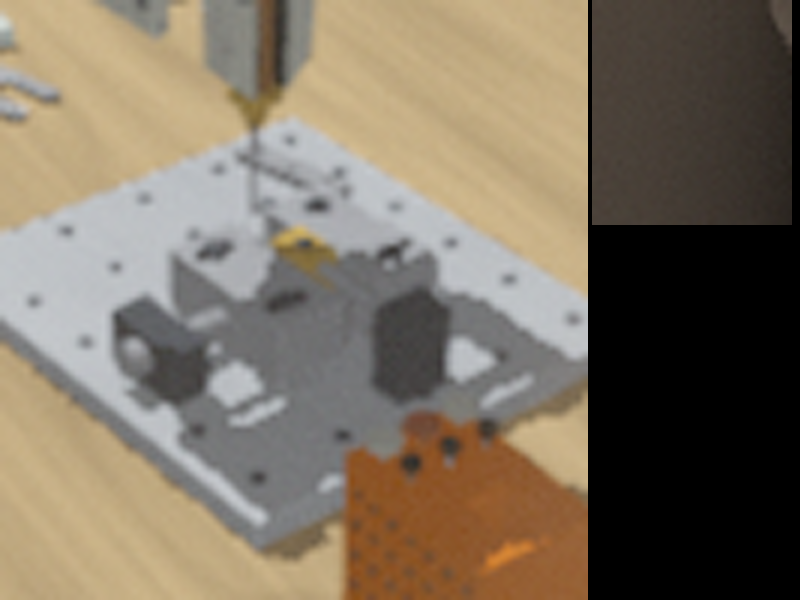

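The foot shows at side crop (255,210), against a predicted (254,209), so the tool-axis model of the foot is good. It's above the slot's free side. Now I'll descend.

```bash
cat >> t.py <<'E'
L=.096
print("FOOT fix mm",(F.T@(p+L*M[:,2]-[.5842,.1024,0])*1e3).round(1),"F fix",(F.T@s["force"]).round(1))
E
python3 -m jog '[0,0,0.03,0.2,0,0,0,0.02,0.3,0,0,0,0,0.3,0,0,0,0,0.15,0,0,0,0,0,0]'; python3 t.py
```

```text
clock: 8.62
position: [0.5776, 0.1323, 0.1192]
ee_rot: [-2.067, -2.34, 0.018]
force: [-0.3, 0.1, -0.7]
width: 0.164
t 8.62 pos [0.5776 0.1323 0.1192] yaw_y 7.07 F [-0.3  0.1 -0.7] w 0.1642 T [-0.09  0.   -0.03] tilt [-0.022   0.0044]
fix mm [ -2.9  30.5 119.2]
FOOT fix mm [-4.9 31.2 23.2] F fix [-0.3  0.2 -0.7]
```

```bash
python3 -m jog '[0,0,-0.03,0.05,0,0,0,0,0.05,0,0,0,0,0,0]'; python3 t.py; python3 -m jog '[0,0,0,0.03,0,0,0,0,0.03,0]'; python3 t.py
```

```text
clock: 8.87
position: [0.5765, 0.1319, 0.1142]
ee_rot: [-2.068, -2.339, 0.018]
force: [-0.3, 1.1, 0.6]
width: 0.16
t 8.87 pos [0.5765 0.1319 0.1142] yaw_y 7.04 F [-0.3  1.1  0.6] w 0.16 T [-0.05 -0.05 -0.02] tilt [-0.0221  0.0038]
fix mm [ -4.   30.2 114.2]
FOOT fix mm [-6.  30.8 18.2] F fix [-0.2  1.1  0.6]
clock: 9.03
position: [0.5777, 0.1321, 0.1137]
ee_rot: [-2.069, -2.34, 0.014]
force: [-3.0, -0.9, 13.4]
width: 0.162
t 9.03 pos [0.5777 0.1321 0.1137] yaw_y 7.04 F [-3.  -0.9 13.4] w 0.1616 T [-0.1   0.94 -0.01] tilt [-0.0195  0.0052]
fix mm [ -2.8  30.2 113.7]
FOOT fix mm [-4.6 31.  17.7] F fix [-3.1 -0.6 13.4]
```

Floor felt at TCP z≈0.114, so L≈96.4 mm (12 N, under the limit). I'll raise to the hole's height.

```bash
sed -i 's/^L=.*/L=.0964/' t.py; python3 -m jog '[0,0,0,-0.1,0,0,0,0,-0.06,0,0,0,0,0,0,0,0,0,0,0]'; python3 t.py
```

```text
clock: 9.37
position: [0.5781, 0.1321, 0.1217]
ee_rot: [-2.069, -2.34, 0.012]
force: [0.1, 0.8, -1.4]
width: 0.165
t 9.37 pos [0.5781 0.1321 0.1217] yaw_y 7.04 F [ 0.1  0.8 -1.4] w 0.1646 T [-0.1   0.07  0.  ] tilt [-0.0184  0.006 ]
fix mm [ -2.4  30.2 121.7]
FOOT fix mm [-4.1 31.  25.3] F fix [ 0.2  0.7 -1.4]
```

```bash
python3 -m jog '[0,0.01,0.02,0.03,0,0,0,0.03,0,0,0,0,0,0,0]'; python3 t.py; python3 -m jog '[0,0,0.05,0,0,0,0,0,0,0]'; python3 t.py
```

```text
clock: 9.62
position: [0.5799, 0.1329, 0.1201]
ee_rot: [-2.069, -2.34, 0.012]
force: [0.4, 0.2, -0.3]
width: 0.157
t 9.62 pos [0.5799 0.1329 0.1201] yaw_y 7.05 F [ 0.4  0.2 -0.3] w 0.1575 T [-0.08 -0.01  0.  ] tilt [-0.0187  0.006 ]
fix mm [ -0.5  30.8 120.1]
FOOT fix mm [-2.2 31.6 23.8] F fix [ 0.4  0.1 -0.3]
clock: 9.78
position: [0.5819, 0.1332, 0.1197]
ee_rot: [-2.069, -2.34, 0.013]
force: [0.4, 0.4, -0.1]
width: 0.162
t 9.78 pos [0.5819 0.1332 0.1197] yaw_y 7.06 F [ 0.4  0.4 -0.1] w 0.1618 T [-0.14 -0.02 -0.02] tilt [-0.0193  0.0057]
fix mm [  1.5  30.9 119.7]
FOOT fix mm [-0.2 31.6 23.3] F fix [ 0.4  0.3 -0.1]
```

```bash
python3 -m jog '[0,0,0.03,-0.01,0,0,0,0,0,0]'; python3 t.py; python3 -m jog '[0,0.04,0,0,0,0,0.03,0,0,0]'; python3 t.py
```

```text
clock: 9.95
position: [0.5832, 0.1333, 0.1199]
ee_rot: [-2.069, -2.34, 0.014]
force: [0.3, -0.6, -0.9]
width: 0.16
t 9.95 pos [0.5832 0.1333 0.1199] yaw_y 7.05 F [ 0.3 -0.6 -0.9] w 0.1604 T [-0.12  0.02  0.02] tilt [-0.0196  0.0055]
fix mm [  2.8  30.8 119.9]
FOOT fix mm [ 1.  31.5 23.5] F fix [ 0.3 -0.6 -0.9]
clock: 10.12
position: [0.583, 0.1358, 0.1199]
ee_rot: [-2.069, -2.34, 0.014]
force: [0.5, -0.7, -0.6]
width: 0.161
t 10.12 pos [0.583  0.1358 0.1199] yaw_y 7.03 F [ 0.5 -0.7 -0.6] w 0.161 T [-0.36 -0.04 -0.02] tilt [-0.0196  0.0052]
fix mm [  2.9  33.3 119.9]
FOOT fix mm [ 1.1 34.  23.5] F fix [ 0.4 -0.7 -0.6]
```

```bash
python3 -m jog '[0,0.05,0,0,0,0,0.05,0,0,0]'; python3 t.py
```

```text
clock: 10.28
position: [0.5827, 0.1385, 0.12]
ee_rot: [-2.072, -2.34, 0.016]
force: [0.3, -4.5, -2.0]
width: 0.158
t 10.28 pos [0.5827 0.1385 0.12  ] yaw_y 6.96 F [ 0.3 -4.5 -2. ] w 0.1578 T [-1.47 -0.13  0.01] tilt [-0.0192  0.0032]
fix mm [  2.9  36.  120. ]
FOOT fix mm [ 1.1 36.6 23.6] F fix [-0.2 -4.5 -2. ]
```

Hooked: it's now drawing at about 4.5 N. I'll continue gently, with the foot a touch lower.

```bash
python3 -m jog '[0,0.07,0,0.01,0,0,0.07,0,0.01,0,0,0.07,0,0,0]'; python3 t.py
```

```text
clock: 10.53
position: [0.5826, 0.1436, 0.1198]
ee_rot: [-2.078, -2.34, 0.019]
force: [0.2, -6.8, 0.5]
width: 0.151
t 10.53 pos [0.5826 0.1436 0.1198] yaw_y 6.8 F [ 0.2 -6.8  0.5] w 0.1507 T [-2.32 -0.11 -0.01] tilt [-0.017  -0.0013]
fix mm [  3.5  41.1 119.8]
FOOT fix mm [ 1.8 41.2 23.4] F fix [-0.6 -6.8  0.5]
```

```bash
python3 -m jog '[0,0.12,-0.02,0,0,0,0.12,0,0,0,0,0.12,0,0,0]'; python3 t.py
```

```text
clock: 10.78
position: [0.581, 0.1522, 0.12]
ee_rot: [-2.088, -2.34, 0.026]
force: [2.1, -7.7, -1.1]
width: 0.147
t 10.78 pos [0.581  0.1522 0.12  ] yaw_y 6.51 F [ 2.1 -7.7 -1.1] w 0.147 T [-2.17 -0.28 -0.01] tilt [-0.0151 -0.0088]
fix mm [  3.   49.8 120. ]
FOOT fix mm [ 1.4 49.1 23.6] F fix [ 1.2 -7.9 -1.1]
```

```bash
python3 -m jog '[0,0.13,0,0,-0.05,0,0.13,0,0,-0.05,0,0.13,0,0,0,0,0.13,0,0,0]' 60; python3 t.py; python3 - <<'E'
from h import *
c=crop("side",235,190,80,70,8);cv2.imwrite("pics/draw.png",c)
E
```

```text
clock: 11.12
position: [0.5795, 0.1656, 0.1199]
ee_rot: [2.084, 2.347, -0.036]
force: [0.8, -8.5, -0.1]
width: 0.155
t 11.12 pos [0.5795 0.1656 0.1199] yaw_y 6.77 F [ 0.8 -8.5 -0.1] w 0.1551 T [-2.3  -0.28 -0.01] tilt [-0.0133 -0.0191]
fix mm [  3.1  63.3 119.9]
FOOT fix mm [ 1.6 61.7 23.5] F fix [-0.3 -8.6 -0.1]
```

View pics/draw.png

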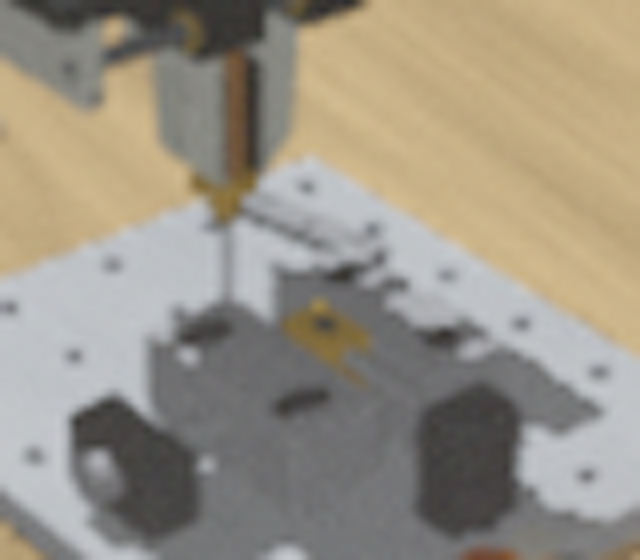

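The pick stands upright at crop (228,260), with the wire behind the jaw's end, and it is still drawing at a steady 8.6 N. I'll carry on with larger steps.

```bash
python3 -m jog '[0,0.2,-0.01,0,-0.03,0,0.2,-0.01,0,-0.03,0,0.2,0,0,0]' 60; python3 t.py
```

```text
clock: 11.42
position: [0.5768, 0.1832, 0.1197]
ee_rot: [2.079, 2.342, -0.045]
force: [1.6, -7.7, 2.0]
width: 0.151
t 11.42 pos [0.5768 0.1832 0.1197] yaw_y 6.81 F [ 1.6 -7.7  2. ] w 0.1507 T [-2.5  -0.27 -0.1 ] tilt [-0.0117 -0.0277]
fix mm [  2.6  81.1 119.7]
FOOT fix mm [ 1.2 78.6 23.4] F fix [ 0.6 -7.8  2. ]
```

```bash
python3 -m jog '[0,0.15,0,0,-0.03,0,0.15,0,0,0]' 60; python3 t.py
```

```text
clock: 11.58
position: [0.5757, 0.1936, 0.1197]
ee_rot: [2.076, 2.342, -0.047]
force: [-0.3, -0.4, 0.4]
width: 0.154
t 11.58 pos [0.5757 0.1936 0.1197] yaw_y 6.88 F [-0.3 -0.4  0.4] w 0.1542 T [-0.39  0.02 -0.01] tilt [-0.011  -0.0305]
fix mm [  2.8  91.6 119.7]
FOOT fix mm [ 1.4 88.8 23.3] F fix [-0.4 -0.4  0.4]
```

The force dropped, so the bar is free of the block. I'll draw it the rest of the way, slowly.

```bash
python3 -m jog '[0,0.1,0,0,0,0,0.1,0,0,0,0,0.1,0,0,0,0,0.1,0,0,0,0,0.1,0,0,0,0,0.08,-0.02,0,0,0,0,0,0,0,0,0,0,0,0]' 60; python3 t.py; python3 - <<'E'
from h import *
o=np.zeros((600,800,3),np.uint8)
c=crop("side",225,190,90,70,6);o[:420,:540]=c; c=crop("top",225,175,50,100,5);o[:500,545:795]=c
cv2.imwrite("pics/out.png",o)
E
```

```text
clock: 12.25
position: [0.5714, 0.2224, 0.1194]
ee_rot: [2.073, 2.346, -0.044]
force: [0.4, -3.2, 1.2]
width: 0.148
t 12.25 pos [0.5714 0.2224 0.1194] yaw_y 7.07 F [ 0.4 -3.2  1.2] w 0.1485 T [-0.65 -0.08  0.01] tilt [-0.0105 -0.0279]
fix mm [  2.1 120.7 119.4]
FOOT fix mm [  0.7 118.1  23.1] F fix [-0.  -3.2  1.2]
```

View pics/out.png

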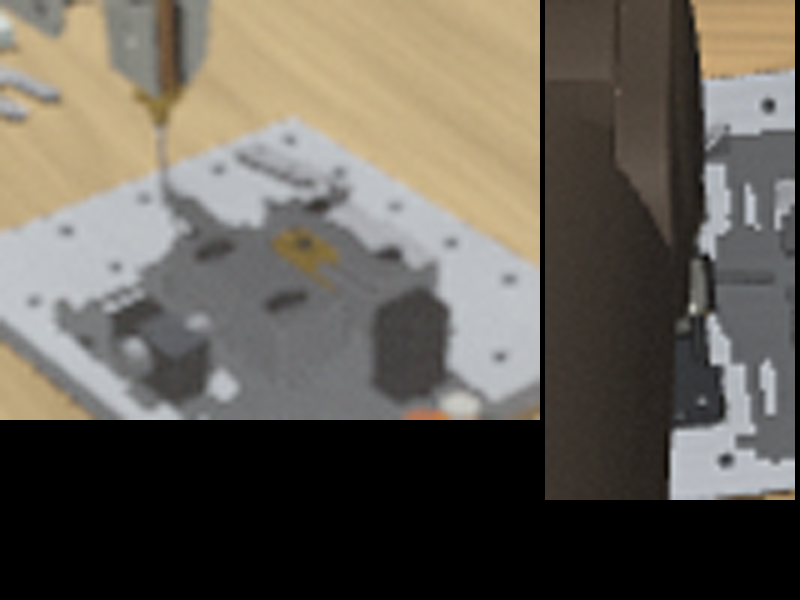

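The side crop shows the wire at (163,170) well beyond the jaws' ends, with the bar at its foot in the arm's shadow. By the foot position the bar's trailing end is at y≈58. I'll relieve the pull, then unhook towards -x.

```bash
python3 -m jog '[0,-0.03,0,0,0,0,0,0,0,0]' 60; python3 t.py;  python3 -m jog '[0,0,-0.05,0,0,0,0,-0.05,0,0,0,0,-0.05,0,0,0,0,-0.05,0,0,0,0,-0.05,0,0,0,0,0,0,0]' 60; python3 t.py
```

```text
clock: 12.52
position: [0.5714, 0.2211, 0.1193]
ee_rot: [2.074, 2.346, -0.043]
force: [0.9, -0.3, -0.0]
width: 0.155
t 12.52 pos [0.5714 0.2211 0.1193] yaw_y 7.04 F [ 0.9 -0.3 -0. ] w 0.1549 T [-0.18 -0.03  0.03] tilt [-0.0109 -0.0272]
fix mm [  2.  119.4 119.3]
FOOT fix mm [  0.6 116.9  23. ] F fix [ 0.9 -0.4 -0. ]
clock: 13.02
position: [0.5591, 0.2203, 0.1185]
ee_rot: [2.075, 2.348, -0.045]
force: [-0.4, 0.3, -0.7]
width: 0.148
t 13.02 pos [0.5591 0.2203 0.1185] yaw_y 7.04 F [-0.4  0.3 -0.7] w 0.1477 T [-0.12 -0.01  0.03] tilt [-0.0136 -0.0265]
fix mm [-10.3 120.1 118.5]
FOOT fix mm [-11.9 117.7  22.1] F fix [-0.4  0.4 -0.7]
```

```bash
python3 -m jog '[0,0,-0.1,0,0,0,0,-0.1,0,0,0,0,0,0,0,0,0,0,-0.1,0,0,0,0,-0.3,0,0,0,0,-0.5,0,0,0,0,-0.6,0,0,0,0,-0.6,0,0,0,0,-0.5,0,0,0,0,-0.2,0,0,0,0,0,0]' 60; python3 t.py; python3 - <<'E'
from h import *
o=np.zeros((600,800,3),np.uint8)
c=cv2.convertScaleAbs(crop("side",225,170,90,90,6),alpha=1.4);o[:540,:540]=c; c=crop("top",225,175,50,100,5);o[:500,545:795]=c
cv2.imwrite("pics/unhook.png",o)
E
```

```text
clock: 13.93
position: [0.552, 0.2216, 0.2404]
ee_rot: [2.077, 2.346, -0.045]
force: [-0.5, -0.1, -0.9]
width: 0.15
t 13.93 pos [0.552  0.2216 0.2404] yaw_y 6.95 F [-0.5 -0.1 -0.9] w 0.15 T [-0.03 -0.03 -0.03] tilt [-0.0129 -0.027 ]
fix mm [-17.2 122.2 240.4]
FOOT fix mm [-18.8 119.8 144. ] F fix [-0.5 -0.  -0.9]
```

View pics/unhook.png

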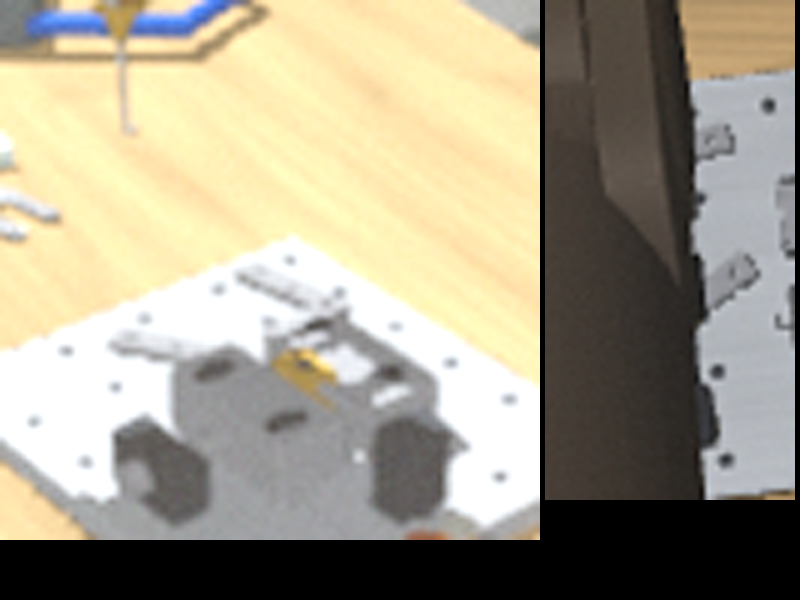

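The parallel lies at rest, toppled flat, on the plate at side crop (155,345), apart from the jaws. The pick is free, with its foot at (127,130). Returning to the tool block.

```bash
python3 -m jog '[0,-0.4,0.05,0,0.2,0,-0.8,0.05,0,0.2,0,-0.9,0.08,0,0.2,0,-0.9,0.08,0,0.15,0,-0.9,0.08,0,0,0,-0.9,0.08,0,0,0,-0.9,0.08,0,0,0,-0.9,0.08,0,0,0,-0.9,0.08,0,0,0,-0.9,0.08,0,0,0,-0.9,0.08,0,0,0,-0.9,0.08,0,0,0,-0.8,0,0,0,0,-0.5,0,0,0,0,-0.2,0,0,0,0,0,0,0,0]' 60; python3 t.py .6305 -.2845 .24
```

```text
clock: 15.37
position: [0.5966, -0.274, 0.2268]
ee_rot: [-2.179, -2.241, 0.097]
force: [0.0, 0.6, -0.2]
width: 0.148
t 15.37 pos [ 0.5966 -0.274   0.2268] yaw_y 1.57 F [ 0.   0.6 -0.2] w 0.1482 T [0.01 0.02 0.  ] tilt [-0.0532 -0.0345]
fix mm [ -34.2 -375.1  226.8]
to go units [-0.297  0.822 -0.364]
FOOT fix mm [ -39.7 -377.7  130.6] F fix [ 0.1  0.6 -0.2]
```

```bash
sed -i 's/^L=.*/L=.0964; print("FOOT world",(p+L*M[:,2]).round(4),"COLLAR",(p+.033*M[:,2]).round(4))/; s/^L=.096$//' t.py; python3 -m jog '[0,-0.06,0.3,0,-0.1,0,-0.05,0.4,0,-0.07,0,0,0.25,0,0,0,0,0.05,0,0,0,0,0,0,0]' 60; python3 t.py .6377 -.2795 .2268
```

```text
clock: 15.78
position: [0.6359, -0.2718, 0.2201]
ee_rot: [-2.152, -2.254, 0.097]
force: [-0.3, -0.1, 0.1]
width: 0.145
t 15.78 pos [ 0.6359 -0.2718  0.2201] yaw_y 2.61 F [-0.3 -0.1  0.1] w 0.1451 T [-0.08  0.01 -0.  ] tilt [-0.0601 -0.0288]
fix mm [   5.1 -377.8  220.1]
to go units [-0.198  0.025 -0.164]
FOOT world [ 0.6301 -0.2746  0.1239] COLLAR [ 0.6339 -0.2728  0.1872]
FOOT fix mm [  -1.  -379.8  123.9] F fix [-0.3 -0.1  0.1]
```

```bash
python3 -m jog '[0,-0.12,0.04,0.1,0,0,-0.08,0.03,0.2,0,0,0,0,0.3,0,0,0,0,0.1,0,0,0,0,0,0]' 60; python3 t.py .6368 -.2817 .1764
```

```text
clock: 16.2
position: [0.6362, -0.2784, 0.1886]
ee_rot: [-2.148, -2.255, 0.097]
force: [-0.1, -0.6, -0.9]
width: 0.151
t 16.2 pos [ 0.6362 -0.2784  0.1886] yaw_y 2.73 F [-0.1 -0.6 -0.9] w 0.1513 T [-0.04 -0.03 -0.02] tilt [-0.0617 -0.0273]
fix mm [   4.6 -384.3  188.6]
to go units [-0.075  0.029  0.306]
FOOT world [ 0.6303 -0.2811  0.0924] COLLAR [ 0.6342 -0.2793  0.1557]
FOOT fix mm [  -1.7 -386.2   92.4] F fix [-0.1 -0.6 -0.9]
```

```bash
python3 -m jog '[0,-0.07,0.02,0,0,0,0,0,0,0]' 60; python3 t.py .6368 -.2817 .1764; python3 - <<'E'
from h import *
c=cv2.convertScaleAbs(crop("side",345,240,70,75,8),alpha=1.5);
h=np.array([.631,-.2845,.08]); Y=R.from_euler("z",2.5,degrees=True)
for d in [(-1,-1),(1,-1),(1,1),(-1,1)]:
    q=(proj("side",h+Y.apply([d[0]*.01,d[1]*.01,0]))[0]-[345,240]+.5)*8; cv2.circle(c,tuple(q.astype(int).tolist()),2,(0,0,255),-1)
cv2.imwrite("pics/hole.png",c)
E
```

```text
clock: 16.37
position: [0.6363, -0.2813, 0.1878]
ee_rot: [-2.148, -2.253, 0.098]
force: [-0.4, 0.6, -0.7]
width: 0.145
t 16.37 pos [ 0.6363 -0.2813  0.1878] yaw_y 2.7 F [-0.4  0.6 -0.7] w 0.1454 T [-0.06 -0.03 -0.04] tilt [-0.0633 -0.0266]
fix mm [   4.3 -387.2  187.8]
to go units [-0.004  0.03   0.283]
FOOT world [ 0.6302 -0.2838  0.0916] COLLAR [ 0.6342 -0.2822  0.1549]
FOOT fix mm [  -2.1 -389.    91.6] F fix [-0.3  0.7 -0.7]
```

View pics/hole.png

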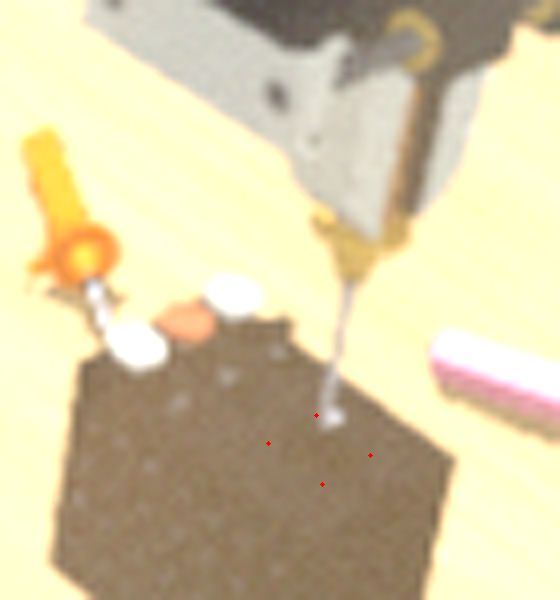

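The foot at crop (330,413) is about 11 mm above the marked mouth (centre about (320,450)) and falls inside it. I'll descend along the tool axis.

```bash
python3 -m jog '[0,0,0.02,0.15,0,0,0,0.01,0.2,0,0,0,0.01,0.1,0,0,0,0,0,0]' 60; python3 t.py .6345 -.2827 .14
```

```text
clock: 16.75
position: [0.6374, -0.2818, 0.1691]
ee_rot: [-2.149, -2.254, 0.096]
force: [0.1, -0.3, -0.9]
width: 0.147
t 16.75 pos [ 0.6374 -0.2818  0.1691] yaw_y 2.7 F [ 0.1 -0.3 -0.9] w 0.1467 T [-0.02 -0.05 -0.04] tilt [-0.0612 -0.0269]
fix mm [   5.3 -387.9  169.1]
to go units [-0.001 -0.029  0.731]
FOOT world [ 0.6315 -0.2844  0.0729] COLLAR [ 0.6354 -0.2827  0.1362]
FOOT fix mm [  -0.8 -389.7   72.9] F fix [ 0.  -0.3 -0.9]
```

```bash
python3 -m jog '[0,0,-0.02,0.2,0,0,0,-0.01,0.25,0,0,0,0,0.2,0,0,0,0,0,0]' 60; python3 t.py .6326 -.2835 .1135
```

```text
clock: 17.08
position: [0.6342, -0.2823, 0.1401]
ee_rot: [-2.148, -2.254, 0.096]
force: [0.2, 0.9, -1.1]
width: 0.146
t 17.08 pos [ 0.6342 -0.2823  0.1401] yaw_y 2.71 F [ 0.2  0.9 -1.1] w 0.1462 T [ 0.01  0.03 -0.01] tilt [-0.0615 -0.0267]
fix mm [   2.1 -388.   140.1]
to go units [-0.011 -0.     0.668]
FOOT world [ 0.6283 -0.2849  0.044 ] COLLAR [ 0.6322 -0.2832  0.1072]
FOOT fix mm [  -4.1 -389.8   44. ] F fix [ 0.3  0.8 -1.1]
```

```bash
python3 -m jog '[0,0,0,0.15,0,0,-0.01,0.01,0.2,0,0,0,0.01,0.1,0,0,0,0,0,0]' 60; python3 t.py .6326 -.2835 .1135
```

```text
clock: 17.42
position: [0.6336, -0.2831, 0.1195]
ee_rot: [-2.148, -2.253, 0.097]
force: [-0.3, -0.3, -0.6]
width: 0.146
t 17.42 pos [ 0.6336 -0.2831  0.1195] yaw_y 2.71 F [-0.3 -0.3 -0.6] w 0.1463 T [ 0.   -0.03  0.05] tilt [-0.0625 -0.0264]
fix mm [   1.3 -388.7  119.5]
to go units [-0.005 -0.015  0.151]
FOOT world [ 0.6276 -0.2857  0.0233] COLLAR [ 0.6315 -0.284   0.0865]
FOOT fix mm [  -4.9 -390.5   23.3] F fix [-0.3 -0.3 -0.6]
```

```bash
python3 -m jog '[0,0,0,0.07,0,0,0,0,0.05,0,0,0,0,0,0]' 60; python3 t.py .6326 -.2835 .1135
```

```text
clock: 17.67
position: [0.6334, -0.2834, 0.1142]
ee_rot: [-2.148, -2.254, 0.097]
force: [-0.5, 0.4, -0.7]
width: 0.151
t 17.67 pos [ 0.6334 -0.2834  0.1142] yaw_y 2.71 F [-0.5  0.4 -0.7] w 0.1511 T [-0.04 -0.04  0.01] tilt [-0.0625 -0.0266]
fix mm [   1.1 -388.9  114.2]
to go units [-0.001 -0.018  0.018]
FOOT world [ 0.6273 -0.286   0.018 ] COLLAR [ 0.6313 -0.2843  0.0812]
FOOT fix mm [  -5.2 -390.7   18. ] F fix [-0.4  0.5 -0.7]
```

```bash
python3 -m jog '[0,0,0,0.03,0,0,0,0,0,0]' 60; python3 t.py
```

```text
clock: 17.83
position: [0.6336, -0.2837, 0.1138]
ee_rot: [-2.148, -2.254, 0.096]
force: [-0.4, 1.3, -0.1]
width: 0.147
t 17.83 pos [ 0.6336 -0.2837  0.1138] yaw_y 2.71 F [-0.4  1.3 -0.1] w 0.1473 T [-0.08 -0.    0.05] tilt [-0.0615 -0.0269]
fix mm [   1.3 -389.2  113.8]
FOOT world [ 0.6277 -0.2862  0.0176] COLLAR [ 0.6316 -0.2845  0.0808]
FOOT fix mm [  -4.9 -391.    17.6] F fix [-0.2  1.3 -0.1]
```

```bash
python3 -m jog '[0,0,0,0.04,0,0,0,0,0,0]' 60; python3 t.py; python3 -m jog '[16,0,0,0,0,18,0,0,0,0,24,0,0,0,0,34,0,0,0,0,40,0,0,0,0,40,0,0,0,0]' 10; python3 t.py
```

```text
clock: 18.0
position: [0.6339, -0.284, 0.1138]
ee_rot: [-2.149, -2.255, 0.095]
force: [-0.7, 0.7, -0.9]
width: 0.15
t 18.0 pos [ 0.6339 -0.284   0.1138] yaw_y 2.72 F [-0.7  0.7 -0.9] w 0.1502 T [-0.09 -0.02  0.02] tilt [-0.0599 -0.027 ]
fix mm [   1.6 -389.6  113.8]
FOOT world [ 0.6281 -0.2866  0.0176] COLLAR [ 0.6319 -0.2849  0.0809]
FOOT fix mm [  -4.5 -391.4   17.6] F fix [-0.6  0.8 -0.9]
clock: 18.5
position: [0.6343, -0.2842, 0.114]
ee_rot: [-2.15, -2.256, 0.095]
force: [-0.1, -0.9, -0.6]
width: 0.416
t 18.5 pos [ 0.6343 -0.2842  0.114 ] yaw_y 2.71 F [-0.1 -0.9 -0.6] w 0.4163 T [-0.07  0.02  0.03] tilt [-0.0588 -0.0277]
fix mm [   1.9 -389.9  114. ]
FOOT world [ 0.6286 -0.2869  0.0178] COLLAR [ 0.6323 -0.2851  0.0811]
FOOT fix mm [  -4.  -391.8   17.8] F fix [-0.2 -0.8 -0.6]
```

```bash
python3 -m jog '[40,0,0,-0.2,0,40,0,0,-0.5,0,40,0,0,-0.7,0,40,0,0,-0.8,0,40,0,0,-0.8,0,40,0,0,-0.6,0,40,-0.3,-0.2,-0.2,0,40,-0.7,-0.6,0,0,40,-0.8,-0.8,0,0,40,-0.8,-0.8,0,0,40,-0.8,-0.8,0,0,40,-0.8,-0.8,0,0,40,-0.6,-0.4,0,0,40,-0.2,-0.2,0,0,40,0,0,0,0]'; python3 t.py; python3 - <<'E'
from h import *
T=get_image("top"); cv2.imwrite("pics/topend.png",T[:,:,::-1]); S=get_image("side"); cv2.imwrite("pics/sideend.png",S[:,:,::-1])
o=np.zeros((600,800,3),np.uint8)
def put(im,u,v,w,h,s,x,y):
    c=cv2.resize(im[v:v+h,u:u+w,::-1],None,fx=s,fy=s,interpolation=cv2.INTER_CUBIC); o[y:y+c.shape[0],x:x+c.shape[1]]=c
put(T,225,175,115,100,4,0,0); put(T,390,190,70,50,4.5,470,0); put(S,330,240,75,90,3.5,470,240)
put(cv2.imread("pics/topend.png")[:,:,::-1],0,100,560,320,.6,0,405)
cv2.imwrite("pics/final.png",o)
E
```

```text
clock: 19.75
position: [0.467, -0.4886, 0.2904]
ee_rot: [-2.146, -2.257, 0.102]
force: [-1.2, 0.0, -0.6]
width: 0.432
t 19.75 pos [ 0.467  -0.4886  0.2904] yaw_y 2.84 F [-1.2  0.  -0.6] w 0.4317 T [-0.08 -0.05  0.07] tilt [-0.0632 -0.0299]
fix mm [-189.3 -572.   290.4]
FOOT world [ 0.4609 -0.4915  0.1942] COLLAR [ 0.4649 -0.4896  0.2574]
FOOT fix mm [-195.7 -574.1  194.2] F fix [-1.2  0.2 -0.6]
```

View pics/final.png

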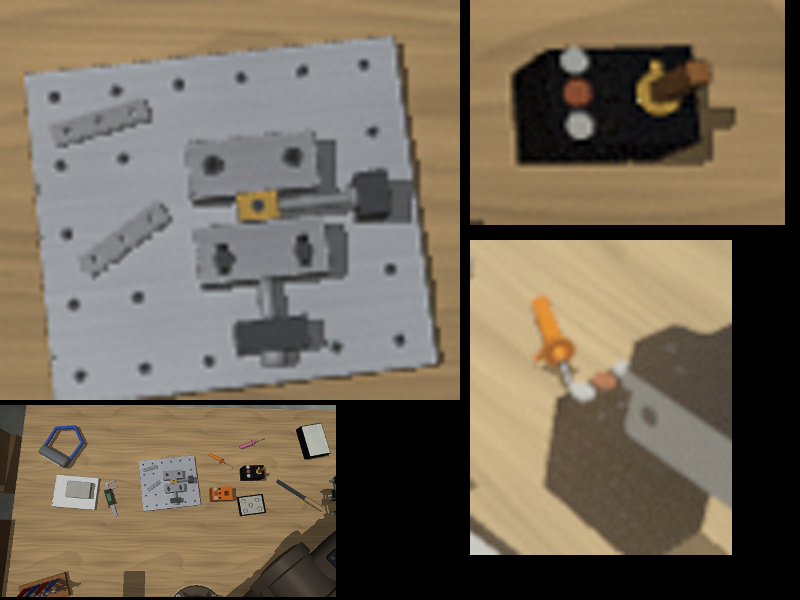

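The final view shows the parallel flat on the plate (crop (80–170,205–275)), its near end about 7 mm short of the jaws' end. The slot is empty under the block, the pick is upright in its hole with the tab towards +x, and the mate and the other things are unmoved. Handing in.

```bash
python3 - <<'E'
from h import *
F=R.from_euler("z",7.1,degrees=True).as_matrix(); o=np.array([.5842,.1024,0])
print("bar near end, fixture mm",(F.T@(ray("top",(170/4+225,210/4+175),.022)-o)*1e3).round(1))
print(sign_off())
E
```

```text
bar near end, fixture mm [ 9.1 61.3 22. ]
the job is handed in; nothing more can be done
None
```

The parallel is out of the slot and the pick is back in its hole. I handed the job in at about 20 s of the 64 s allowed; sign-off reports no verdict.

- **Drawing it out:** I felt for the slot floor with one press of about 13 N (mark limit 25 N). The foot then went into the hole and I drew the parallel out with a peak reading of about 8.6 N. Force was read only between moves, so short peaks could have been higher.
- **Parallel:** When I unhooked the pick, the parallel toppled from its edge onto its flat side. It lies at rest on the plate with its near end at y ≈ 61 mm; the jaws end at 45 mm.
- **Pick:** It stands upright in its hole with the collar on the block's face and the tab towards +x. I felt no clear contact on lowering, so this rests on the final top view; the gripper hid the pick in the side view.
- **Everything else:** The block, mate, tray, caliper and soldering board look unmoved in the last top picture. I did not measure how far the block lifted; the vertical force readings stayed within about 2 N during the draw.
- **Tool tilt:** The tool drifted to about 4° of tilt over the moves. I allowed for this when putting the pick back.

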